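# Change over the palette trays

### The job

Of the two palette boxes, one was left with its tray standing open: first push that tray fully home. Then hook a fingertip behind the front lip of the other box's tray and draw it out as far as it goes, and leave it so. Push and pull with the fingers only, never gripping a lip from both sides, and leave the paint pots, the water bottle and the brush mug standing where they are.

Things in the scene. Friction and masses are not known exactly. Their poses are not given: they have to be found in the camera images.
- pans_box: Fixed wooden box, 200 x 160 x 70 mm, yaw up to 0.2 rad; its tray starts shut. May be the left or right box. Origin: centre of underside, on the table; front and tray travel: its own -x. The top board covers only x = -48..+100 mm: before it a finger trough, open above, between cheeks 46 mm high, inner faces at y = +/-72 mm.
- slab_box: Fixed wooden palette box of the tray that starts standing open (with a white mixing slab in it); same make and size, origin and axes as pans_box.
- pans_tray (a joint): Slide of the paint-pan tray in pans_box, m: 0 = fully home, 0.12 = drawn out to its stop. Starts at 0 to 0.008. Stays where it is left; sliding resistance about 2 N plus 8 N per m/s.
- slab_tray (a joint): Slide of the mixing-slab tray in slab_box, m: 0 = fully home (stop), 0.12 = at its outer stop. Starts at 0.06 to 0.115. Same resistance.
- pans_edge (a point): Middle of the top inner edge of the paint-pan tray's front lip (moves with the tray), 52 mm above the table. The lip runs from here 14 mm outwards (box -x), 142 mm wide. Behind it (box +x) the tray floor is bare, upper face 16 mm above the table; with the tray home, 48 mm are clear between lip and top board.
- slab_edge (a point): The same point on the mixing-slab tray: the outer (pushing) face of its lip is 14 mm from this point along slab_box -x, and spans heights 10 to 47 mm above the table. With the tray home, that face stands 10 mm in front of the box.
- pot_a: Small closed paint pot, 38 mm across, 48 mm high, loose, standing on the rear part of pans_box's top; origin: centre of its underside. To be left alone.
- pot_b: Like pot_a, on the rear part of slab_box's top. To be left alone.
- water: Closed water bottle, 62 mm across, 200 mm high, loose, standing on the table left of the boxes; origin: centre of its underside. To be left alone.
- brushes: White mug, 72 mm across, 95 mm high, with brushes up to 190 mm high in it, loose, standing on the table right of the boxes; origin: centre of its underside. To be left alone.

How it is judged:
On the way, in this order (a step that is already met when the one before it is completed fails the run):
1. the tray that stood open is fully home (within 5 mm) while the other is still shut (within 30 mm) (value of joint slab_tray below 0.005 m and value of joint pans_tray below 0.03 m), for 0.1 s.
2. a finger draws the other tray out, pulling on the inner side of its lip (value of joint pans_tray above 0.02 m and contact force between the fingers and pans_tray_c3 above 0.5 N), for 0.05 s.
3. that tray is drawn out to its stop (within 8 mm) (value of joint pans_tray above 0.112 m), for 0.2 s.
At the end, for the whole second after the job is handed in: The mixing-slab tray is home within 5 mm, the paint-pan tray is drawn out to within 8 mm of its stop (120 mm) and at rest, and both pots, the bottle and the mug stand upright within 20 mm of where they were (value of joint slab_tray below 0.005 m and value of joint pans_tray above 0.112 m and velocity of joint pans_tray between -0.01 and 0.01 m/s and distance of each of pot_a, pot_b, water, brushes from where it was at the start of the episode below 0.02 m and angle between each of pot_a, pot_b, water, brushes's own z axis and vertical below 0.2 rad); the robot touches nothing.
It fails at once if a lip is gripped from both sides ((contact force between the fingers and pans_tray_c3 above 3 N and contact force between the fingers and pans_tray_c4 above 3 N) or (contact force between the fingers and slab_tray_c3 above 3 N and contact force between the fingers and slab_tray_c4 above 3 N)).
It fails at once if a pot, the bottle or the mug is moved by more than 20 mm or tipped (distance of any of pot_a, pot_b, water, brushes from where it was at the start of the episode above 0.02 m or angle between any of pot_a, pot_b, water, brushes's own z axis and vertical above 0.3 rad).
It also fails if it takes over 51 s, if anything falls off the work surface, if the arm or the gripper's body presses on something with over 40 N, if the wrist force passes 120 N, or if a joint passes its speed limit or range.

### The arm

A 6-joint arm with a two-finger parallel gripper is mounted at the origin on the work surface. World frame = base frame: x ahead of the robot, y to its left, z up, the work surface at z = 0. Lengths are in m, angles in rad, forces in N, time in s.
With the tool pointing down it reaches from about 0.325 to 1 m from the base axis. Payload 5.1 kg.
Tool frame: the origin (TCP) lies between the finger pads; the fingertips stand bot.finger_overhang ahead of it and the grasp point (between the pads) is the TCP (bot.finger_overhang is the distance from the TCP to the fingertips, in m); z points along the fingers, y is the line along which they close (so a half turn about z gives the same grasp; the last joint's range is limited). The gripper opens to 85 mm and grips with 20 to 120 N. Pads are 22 mm wide; open, the fingers measure 114 mm over their backs; the gripper's body (76 mm by 85 mm) begins 54 mm behind the grasp point. The pads swing forward as they close: fully open they stand 13 mm farther back than shut.
Start: joints at [1.162, 0.124, 1.65, -0, 1.367, -0.083], TCP at [0.208, 0.616, 0.25] pointing down, gripper open.
Joint ranges: [-2.61, 2.61], [-1.02, 2.33], [0.03, 2.71], [-1.35, 4.49], [0.32, 2.68], [-2.91, 2.91]. Speed limits (rad/s): [2.57, 2.57, 3.14, 3.14, 3.14, 3.14].

### API

Orientations are given as a rotation vector (axis times angle).
In Python, from bench import bot gives the robot as it stands.
- The arm moves only by the tool apply_moves, never from a script. Its argument "commands" is a list of rows, each a list of 5 numbers: the shift along the tool's x, y, z in m, then the turn about the tool's z in rad, then the finger opening in m, from 0 to 0.0854. In form: [[tx, ty, tz, spin, hand], ...]. A call has 1 to 8 rows; each row is the pose to reach, as a shift and turn from the pose commanded when the call began, along the tool's axes at that moment; what a row does not reach only later rows make up. A row lasts 1/8 s, in which the tool goes at most 62.5 mm and 10.7 degrees, less where a joint would pass 70% of its speed; a pose out of reach is approached as far as the arm can. A call with a gripper value outside its range is refused whole. The fingers move at their own pace and stop on an object; "squeeze" is the grip in N (left out, the last holds). Time passes only in rows, so rows that repeat a pose let the fingers close. It gives the time, the measured TCP pose, the force, the opening and the grip force at its end, in the units of the state.
- bot.get_obs(): the state, without advancing time (a new reading comes with each control period).
- bot.snapshot(name): name is "side" or "top"; returns a dict with "image" (420x560x3 uint8, blue, green, red), "range_z" (420x560 float32, m along the optical axis (not along the pixel's ray), 0 where there is no reading), "K" (3x3 intrinsics, pixels), "origin" and "orientation" of the camera in the world. Camera axes: x right, y down, z forward; pixel columns grow to the right and rows downward; lengths in m; the calibration is good to about 2 mm. A picture is of the moment at which its call begins.
- bot.hand_in(): hands the job in; it is judged then, once.
The state is a dict: "clock": time; "q": joint angles; "qvel": joint speeds; "tau": joint torques, N m; "tool_pos": TCP position; "tcp_rot": TCP orientation; "ft_force": force on the tool from outside, world axes, zero at the start; "torque": the same for the moment, N m; "opening": finger opening in m; "grasp_force": force on a finger pad.
Only numpy, scipy, OpenCV 4.12 (cv2) and the standard library are available. Lean on these libraries where they do the work, as an engineer would, in place of code of your own. Each camera call takes 0.05 s, during which the arm holds its last target. There are 200 camera calls.

## Working session

There is one attempt and no reset: what is moved stays moved. The work goes in short steps, Python scripts to look and compute and a tool call to move; the robot and the scene stay as the last step left them, time stands still between calls to the robot, and variables do not carry over. Pictures are saved under pics/ and viewed, at most 10 in all, crops included, and the job is handed in when it is done.

Besides the shell and the picture viewer there is one more tool, called after "Emit:" as name(argument=value, ...) on one line, values as JSON. apply_moves: Moves the arm, as the interface text tells. Its arguments: {"type":"object","properties":{"commands":{"type":"array"},"squeeze":{"type":"number"}},"required":["commands"]}

```bash
mkdir -p pics
cat > h.py <<'E'
import numpy as np, cv2
from bench import bot
from scipy.spatial.transform import Rotation as R
def Rm(o):
    o=np.array(o,float)
    return o if o.shape==(3,3) else R.from_rotvec(o).as_matrix()
def cloud(s):
    h,w=s["range_z"].shape; K=np.array(s["K"]); v,u=np.mgrid[:h,:w]
    z=s["range_z"]; c=np.stack([(u-K[0,2])/K[0,0]*z,(v-K[1,2])/K[1,1]*z,z],-1)
    p=c@Rm(s["orientation"]).T+np.array(s["origin"]); p[z==0]=np.nan
    return p
E
python3 - <<'E'
from h import *
for n in("top","side"):
    s=bot.snapshot(n); cv2.imwrite(f"pics/{n}0.png",s["image"]); np.savez(f"{n}0.npz",**s); print(n,s["origin"],s["orientation"],s["K"])
o=bot.get_obs(); print(o, bot.finger_overhang)
E
```

```text
top [0.55382565 0.00202773 1.25852899] [-2.18648833  2.14901515 -0.07160762] [[397.53315921   0.         277.25197541]
 [  0.         397.53315921 212.7638665 ]
 [  0.           0.           1.        ]]
side [ 0.23374233 -0.69906042  0.5598823 ] [-2.03911232  0.56849789 -0.34544872] [[413.3674687    0.         284.29029364]
 [  0.         413.3674687  216.53833476]
 [  0.           0.           1.        ]]
{'clock': 0.1, 'q': array([ 1.16240258e+00,  1.24419123e-01,  1.65157479e+00,  1.89123001e-05,
        1.36750172e+00, -8.26502450e-02]), 'qvel': array([-0.00047814, -0.00191939, -0.00174559,  0.00040929,  0.00123308,
       -0.00103079]), 'tau': array([ 5.17112294e-04, -4.24929714e+01, -3.66655433e+01, -1.36721433e-04,
        4.00147343e-03,  1.31159587e-05]), 'tool_pos': array([0.20785064, 0.61531044, 0.24916727]), 'tcp_rot': array([-5.09345289e-01, -3.09953941e+00,  2.89202995e-03]), 'ft_force': array([ 0.20218938, -0.23481152,  0.2088533 ]), 'torque': array([-0.01756498, -0.03273   ,  0.00841845]), 'grasp_force': 0.0, 'opening': 0.08551625843203293} 0.019
```

View pics/top0.png

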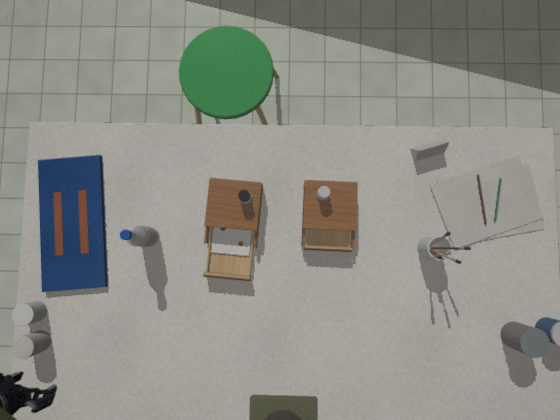

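View pics/side0.png

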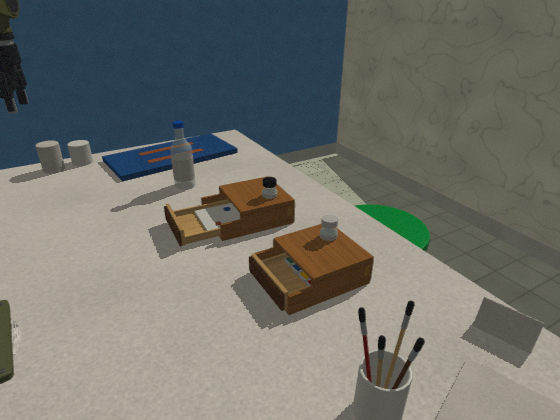

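The top view shows the left box (about (233,205)) with its tray open and the lip near (228,278). The right box (330,205) is shut, with its lip near (327,248). The bottle is at (145,236) and the mug at (435,248). The left box is slab_box.

Run:
```python
from h import *
s=dict(np.load("top0.npz")); p=cloud(s); z=p[...,2]
print("table z",np.nanmedian(z[300:380,150:240]))
for n,(u0,u1) in dict(slab=(195,275),pans=(290,370)).items():
    sub=p[165:290,u0:u1].reshape(-1,3)
    top=sub[abs(sub[:,2]-.07)<.006]
    r=cv2.minAreaRect((top[:,:2]*1000).astype(np.float32)); print(n,"top z",np.median(top[:,2]),r)
    c,(w,h),a=r; a=np.radians(a)
    if a>np.pi/4: a-=np.pi/2
    if a<-np.pi/4:a+=np.pi/2
    ax=np.array([np.cos(a),np.sin(a)]); ay=np.array([-ax[1],ax[0]])
    c=np.array(c)/1000; L=(top[:,:2]-c)@np.c_[ax,ay]
    print(" yaw",a,"top extents",np.percentile(L,[.5,99.5],axis=0).round(4))
    L=(sub[:,:2]-c)@np.c_[ax,ay]
    m=(abs(sub[:,2]-.047)<.012)&(L[:,0]<-.08)&(abs(L[:,1])<.06)
    for x0 in np.arange(-.3,-.05,.005):
        k=(L[:,0]>=x0)&(L[:,0]<x0+.005)&(abs(L[:,1])<.055)
        if k.sum()>3: print("  %.3f z %.3f %.3f"%(x0+.0025,np.median(sub[k,2]),np.max(sub[k,2])),end=";")
    print(); print("  lip pts",m.sum(),L[m].min(0),L[m].max(0), sub[m].mean(0))
    if m.sum()>10:
        f=np.polyfit(L[m][:,1],L[m][:,0],1); print("  lip line",f)
for n,(a,b,c,d) in dict(water=(215,255,115,165),mug=(225,270,415,475)).items():
    q=p[a:b,c:d].reshape(-1,3); q=q[q[:,2]>.05]; print(n,q.min(0),q.max(0))
```

```text
table z -0.00025787849804370655
slab top z 0.06965608241217847 ((682.5380859375, 160.742919921875), (159.7686004638672, 148.17166137695312), 85.67755889892578)
 yaw -0.07544082893727411 top extents [[-0.0735 -0.0791]
 [ 0.073   0.0789]]
  -0.267 z -0.000 0.004;  -0.262 z -0.001 0.007;  -0.257 z -0.000 0.006;  -0.252 z -0.000 0.005;  -0.247 z -0.000 0.004;  -0.242 z -0.000 0.005;  -0.237 z -0.000 0.006;  -0.232 z 0.000 0.005;  -0.227 z 0.046 0.049;  -0.222 z 0.047 0.053;  -0.217 z 0.052 0.056;  -0.212 z 0.037 0.057;  -0.207 z 0.016 0.021;  -0.202 z 0.015 0.021;  -0.197 z 0.016 0.021;  -0.192 z 0.017 0.022;  -0.187 z 0.015 0.021;  -0.182 z 0.016 0.022;  -0.177 z 0.016 0.021;  -0.172 z 0.016 0.022;  -0.167 z 0.016 0.021;  -0.162 z 0.016 0.020;  -0.157 z 0.016 0.021;  -0.152 z 0.018 0.027;  -0.147 z 0.021 0.025;  -0.142 z 0.022 0.028;  -0.137 z 0.022 0.029;  -0.132 z 0.022 0.026;  -0.127 z 0.022 0.027;  -0.122 z 0.022 0.026;  -0.117 z 0.021 0.028;  -0.112 z 0.022 0.025;  -0.107 z 0.021 0.028;  -0.102 z 0.022 0.026;  -0.097 z 0.022 0.028;  -0.092 z 0.021 0.026;  -0.087 z 0.022 0.027;  -0.
[... 1091 characters left out ...]
0.003 0.052;  -0.132 z 0.047 0.054;  -0.127 z 0.051 0.056;  -0.122 z 0.018 0.055;  -0.117 z 0.015 0.021;  -0.112 z 0.015 0.020;  -0.107 z 0.016 0.022;  -0.102 z 0.016 0.020;  -0.097 z 0.016 0.020;  -0.092 z 0.016 0.021;  -0.087 z 0.015 0.021;  -0.082 z 0.015 0.022;  -0.077 z 0.016 0.021;  -0.072 z 0.067 0.074;  -0.067 z 0.069 0.075;  -0.062 z 0.069 0.076;  -0.057 z 0.069 0.074;  -0.052 z 0.070 0.074;
  lip pts 182 [-0.13724279 -0.05962198] [-0.12319666  0.05814494] [ 0.55368655 -0.12836111  0.0494731 ]
  lip line [ 0.00371382 -0.13013309]
water [0.55194555 0.40033857 0.05021701] [0.61126003 0.45876447 0.20650355]
mug [ 0.52023385 -0.48966222  0.05007279] [ 0.60221905 -0.40761912  0.19339267]
```

Emit:
apply_moves(commands=[[-0.06,-0.06,0,-0.1,0.0],[-0.11,-0.11,0,-0.25,0.0],[-0.16,-0.16,0.02,-0.25,0.0],[-0.21,-0.21,0.04,-0.25,0.0],[-0.26,-0.26,0.06,-0.25,0.0],[-0.31,-0.31,0.08,-0.25,0.0],[-0.343,-0.344,0.1,-0.25,0.0],[-0.343,-0.344,0.1,-0.25,0.0]], squeeze=20)

```text
clock: 1.1
tool_pos: [0.4232, 0.1783, 0.1496]
tcp_rot: [0.119, 3.139, 0.0]
ft_force: [1.5, -0.0, 0.0]
opening: -0.0
grasp_force: 0.0
```

```bash
cat >> h.py <<'E'
BOX=dict(slab=((.6825,.1607),-.0754),pans=((.6838,-.1319),-.0276))
def where():
    o=bot.get_obs(); T=Rm(o["tcp_rot"]); t=o["tool_pos"]
    print("t",round(o["clock"],2),"tcp",t.round(4),"open",round(o["opening"],4),"F",o["ft_force"].round(1),"toolx yaw",np.arctan2(T[1,0],T[0,0]).round(4),"tz",T[:,2].round(3))
    for n,(c,a) in BOX.items():
        ax=np.array([np.cos(a),np.sin(a)]); ay=np.array([-ax[1],ax[0]]); d=t[:2]-np.array(c)
        print(n,"L",(d@ax).round(4),(d@ay).round(4))
E
python3 -c "from h import *; where()"
```

```text
t 1.1 tcp [0.4232 0.1783 0.1496] open -0.0 F [ 1.5 -0.   0. ] toolx yaw 3.0659 tz [ 0.  0. -1.]
slab L -0.2599 -0.002
pans L -0.269 0.3028
```

Emit:
apply_moves(commands=[[0,0,0.055,0,0],[0,0,0.108,0,0],[0,0,0.108,0,0],[-0.01,0,0.108,0,0],[-0.02,0,0.108,0,0],[-0.03,0,0.108,0,0],[-0.04,0,0.108,0,0],[-0.05,0,0.108,0,0]])

```text
clock: 2.1
tool_pos: [0.4736, 0.1764, 0.0427]
tcp_rot: [0.119, 3.139, 0.0]
ft_force: [-3.2, 0.7, 1.6]
opening: -0.0001
grasp_force: 1.3
```

```bash
python3 -c "from h import *; where()"
```

```text
t 2.1 tcp [0.4736 0.1764 0.0427] open -0.0001 F [-3.2  0.7  1.6] toolx yaw 3.0658 tz [ 0.  0. -1.]
slab L -0.2095 -0.0001
pans L -0.2187 0.3023
```

Emit:
apply_moves(commands=[[-0.01,0,0,0,0],[-0.02,0,0,0,0],[-0.03,0,0,0,0],[-0.04,0,0,0,0],[-0.048,0,0,0,0],[-0.054,0,0,0,0],[-0.058,0,0,0,0],[-0.06,0,0,0,0]])

```text
clock: 3.1
tool_pos: [0.5327, 0.1716, 0.0422]
tcp_rot: [-0.119, -3.139, 0.0]
ft_force: [-2.2, -0.4, 0.2]
opening: 0.0
grasp_force: 1.1
```

```bash
python3 -c "from h import *; where()"
```

```text
t 3.1 tcp [0.5327 0.1716 0.0422] open 0.0 F [-2.2 -0.4  0.2] toolx yaw 3.0658 tz [-0. -0. -1.]
slab L -0.1502 -0.0004
pans L -0.1594 0.2993
```

Now small steps until the force shows the stop.

Emit:
apply_moves(commands=[[-0.002,0,0,0,0],[-0.003,0,0,0,0],[-0.004,0,0,0,0]])

```text
clock: 3.48
tool_pos: [0.5347, 0.1715, 0.0422]
tcp_rot: [-0.119, -3.134, 0.001]
ft_force: [-11.0, -0.4, 7.6]
opening: -0.0001
grasp_force: 5.6
```

Emit:
apply_moves(commands=[[-0.002,0,0,0,0],[-0.003,0,0,0,0]])

```text
clock: 3.72
tool_pos: [0.5348, 0.1715, 0.0418]
tcp_rot: [-0.119, -3.126, 0.002]
ft_force: [-20.9, 0.2, 16.5]
opening: 0.0002
grasp_force: 10.8
```

```bash
python3 -c "from h import *; where()"
```

```text
t 3.73 tcp [0.5348 0.1715 0.0418] open 0.0002 F [-20.9   0.2  16.5] toolx yaw 3.0657 tz [-0.013 -0.001 -1.   ]
slab L -0.1481 -0.0003
pans L -0.1573 0.2992
```

Emit:
apply_moves(commands=[[0.015,0,0,0,0],[0.035,0,0,0,0],[0.035,0,-0.05,0,0],[0.035,0,-0.11,0,0],[0.035,0,-0.11,-0.048,0],[0.035,0,-0.11,-0.048,0]])

```text
clock: 4.47
tool_pos: [0.5053, 0.1741, 0.1534]
tcp_rot: [0.044, 3.138, 0.001]
ft_force: [-0.2, -0.1, 0.2]
opening: 0.0001
grasp_force: 0.0
```

Run:
```python
from h import *
where()
s=bot.snapshot("top"); p=cloud(s); np.savez("top1.npz",**s)
t=bot.get_obs(); T=Rm(t["tcp_rot"]); print("to trough", T.T@(np.array([.5853,-.1292,.15])-t["tool_pos"]))
cv2.imwrite("pics/top1.png",cv2.resize(s["image"][160:300,180:390],None,fx=3,fy=3))
```

```text
t 4.47 tcp [0.5053 0.1741 0.1534] open 0.0001 F [-0.2 -0.1  0.2] toolx yaw 3.1134 tz [ 0.003  0.001 -1.   ]
slab L -0.1777 0.0
pans L -0.1869 0.301
to trough [-0.08932125 -0.30069365  0.00222886]
```

View pics/top1.png

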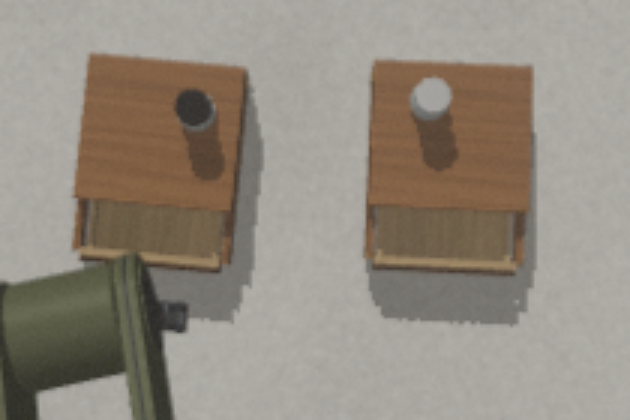

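The crop shows both trays shut (lips at (150,258) and (445,262)) and both pots standing. Next, over the right-hand trough.

Emit:
apply_moves(commands=[[0,-0.06,0,0,0],[0,-0.12,0,0,0],[0,-0.18,0,0,0],[-0.02,-0.235,0,0,0],[-0.05,-0.28,0,0,0],[-0.088,-0.301,0,0,0],[-0.089,-0.301,0,0,0],[-0.089,-0.301,0,0,0]])

```text
clock: 5.52
tool_pos: [0.5843, -0.1289, 0.1507]
tcp_rot: [-0.044, -3.138, -0.002]
ft_force: [0.1, 1.0, -0.1]
opening: -0.0001
grasp_force: 0.0
```

Run:
```python
from h import *
where()
s=bot.snapshot("top"); p=cloud(s)
c,a=BOX["slab"]; ax=np.array([np.cos(a),np.sin(a)]); ay=np.array([-ax[1],ax[0]])
q=p[165:290,195:275].reshape(-1,3); L=(q[:,:2]-c)@np.c_[ax,ay]
m=(abs(q[:,2]-.05)<.007)&(L[:,0]<-.08)&(abs(L[:,1])<.06); print("slab lip L",m.sum(),L[m,0].min(),L[m,0].max())
```

```text
t 5.53 tcp [ 0.5843 -0.1289  0.1507] open -0.0001 F [ 0.1  1.  -0.1] toolx yaw 3.1135 tz [-0.003  0.001 -1.   ]
slab L -0.0762 -0.2962
pans L -0.0996 0.0003
slab lip L 179 -0.13589719369478845 -0.12189194476578902
```

Emit:
apply_moves(commands=[[0,0,0.05,0,0],[0,0,0.085,0,0],[0,0,0.104,0,0],[0,0,0.104,0,0],[0.006,0,0.104,0,0],[0.012,0,0.104,0,0],[0.02,0,0.104,0,0],[0.03,0,0.104,0,0]])

```text
clock: 6.58
tool_pos: [0.5561, -0.129, 0.0497]
tcp_rot: [0.044, 3.138, -0.001]
ft_force: [2.7, 0.1, 2.6]
opening: 0.0
grasp_force: 1.3
```

```bash
python3 -c "from h import *; where()"
```

```text
t 6.58 tcp [ 0.5561 -0.129   0.0497] open 0.0 F [2.7 0.1 2.6] toolx yaw 3.1137 tz [ 0.004 -0.001 -1.   ]
slab L -0.1043 -0.2984
pans L -0.1278 -0.0006
```

Emit:
apply_moves(commands=[[0.01,0,0,0,0],[0.022,0,0,0,0],[0.034,0,0,0,0],[0.046,0,0,0,0],[0.058,0,0,0,0],[0.07,0,0,0,0],[0.082,0,0,0,0],[0.09,0,0,0,0]])

```text
clock: 7.58
tool_pos: [0.4643, -0.126, 0.0481]
tcp_rot: [-0.044, -3.141, -0.0]
ft_force: [1.8, 0.0, 0.7]
opening: 0.0001
grasp_force: 1.2
```

Emit:
apply_moves(commands=[[0.004,0,0,0,0],[0.007,0,0,0,0],[0.01,0,0,0,0],[0.012,0,0,0,0],[0.014,0,0,0,0]])

```text
clock: 8.2
tool_pos: [0.4514, -0.1256, 0.0481]
tcp_rot: [0.044, 3.141, 0.0]
ft_force: [7.0, 0.3, -4.1]
opening: 0.0
grasp_force: 3.5
```

```bash
python3 -c "from h import *; where()"
```

```text
t 8.2 tcp [ 0.4514 -0.1256  0.0481] open 0.0 F [ 7.   0.3 -4.1] toolx yaw 3.1136 tz [ 0.  0. -1.]
slab L -0.2089 -0.3029
pans L -0.2325 -0.0001
```

Near the stop; pull a little more, then back off the lip and rise.

Emit:
apply_moves(commands=[[0.003,0,0,0,0],[0.005,0,0,0,0],[0.005,0,0,0,0]])

```text
clock: 8.57
tool_pos: [0.4512, -0.1261, 0.0495]
tcp_rot: [0.046, 3.127, -0.002]
ft_force: [18.9, 1.2, -12.5]
opening: 0.0
grasp_force: 9.7
```

Emit:
apply_moves(commands=[[-0.006,0,0,0,0],[-0.015,0,0,0,0],[-0.015,0,-0.05,0,0],[-0.015,0,-0.1,0,0],[-0.015,0,-0.16,0,0],[-0.015,0.06,-0.16,0,0],[-0.015,0.12,-0.16,0,0],[-0.015,0.12,-0.16,0,0]])

```text
clock: 9.57
tool_pos: [0.4642, -0.003, 0.2082]
tcp_rot: [-0.035, -3.14, -0.0]
ft_force: [0.7, -1.4, 0.5]
opening: -0.0
grasp_force: 0.0
```

Run:
```python
from h import *
where()
s=bot.snapshot("top"); p=cloud(s); cv2.imwrite("pics/top2.png",s["image"])
for n,(u0,u1) in dict(slab=(195,275),pans=(290,370)).items():
    c,a=BOX[n]; ax=np.array([np.cos(a),np.sin(a)]); ay=np.array([-ax[1],ax[0]])
    q=p[165:310,u0:u1].reshape(-1,3); L=(q[:,:2]-c)@np.c_[ax,ay]
    m=(abs(q[:,2]-.05)<.007)&(L[:,0]<-.08)&(abs(L[:,1])<.06); print(n,m.sum(),L[m,0].min(),L[m,0].max())
```

```text
t 9.57 tcp [ 0.4642 -0.003   0.2082] open -0.0 F [ 0.7 -1.4  0.5] toolx yaw 3.1195 tz [-0.001  0.    -1.   ]
slab L -0.2053 -0.1797
pans L -0.2231 0.1228
slab 177 -0.13593343297195512 -0.12190403870298273
pans 129 -0.2557760969690634 -0.24163638380459843
```

View pics/top2.png

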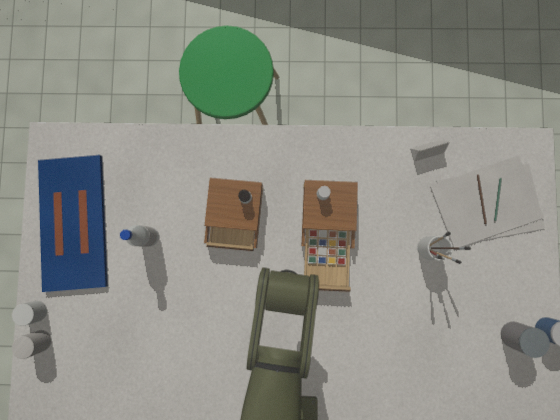

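The pans tray is at its stop (lip near (327,287), about 119–120 mm out) and the slab tray is home (lip near (230,247)). Pots, bottle and mug are unmoved, and the arm is clear.

```bash
python3 -c "
from bench import bot
print(bot.hand_in())"
```

```text
the job is handed in; nothing more can be done
None
```

The job is handed in, with no verdict returned: by the last camera check the slab tray is home within about 1 mm, the pans tray is out to its stop (about 120 mm), and the pots, bottle and mug look unmoved.

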